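Nest the half-moon parts trays in the watch bench's well

TASK

Clear the watchmaker's board: slide the large blue half-moon tray over the sunken well and turn it until it drops fully home, then slide the small yellow tray over and nest it fully home inside the blue one the same way. Keep both trays down on the board all the way (they hold tiny parts: do not lift or tip them), steer round the block, tin, loupe and tweezers without shifting or tipping them, and let go of everything.

Things in the scene. Friction and masses are not known exactly. Their poses are not given: they have to be found in the camera images.
- board: Fixed level white work board, 340 mm along local x by 650 mm along local y, 20 mm thick (its top is 20 mm above the table); origin at the centre of its underside. The sunken well is in its middle.
- well (a point): Centre of the steel well's floor, 17 mm below the board's top; axes as the board. The well has the blue tray's half-moon outline (straight side at -x), at the mouth 2.3 mm wider all round than the blue rim, walls leaning in 15 degrees like the trays'. A tray within about 3 mm and 0.06 rad drops in and centres itself, and then has the same axis directions as this point.
- large_centre (a point): Centre of the blue tray, half-way up its 16 mm height. Open half-moon dish, 3 mm walls and floor, about 160 g. Long straight side at local -x, bow at +x: it fits one way round only. Rim outline corners (x, y or -y) in mm: (-40,54), (-32,62), (-8,62), (24,44), (40,18); walls lean outward 15 degrees going up, so the underside is 4.3 mm smaller all round.
- large_tray: The blue tray, origin at the centre of its underside. It slides freely. Inside, the straight side and the middle of the bow lie at local x = -37 and +37 mm at the rim, 3.5 mm nearer the middle at the floor, flat for over 30 mm of y: fingers put down inside and opened along local x can steer it. Seated in the well, its rim is 1 mm below the board's top.
- small_centre (a point): Centre of the yellow tray, half-way up its 13 mm height. Same kind of half-moon dish, 3 mm walls and floor, about 120 g, tiny parts at its two ends. Straight side at local -x, bow at +x. Rim outline corners (x, y or -y) in mm: (-35,52), (-30,57), (-9,57), (20,40), (35,17); the underside is 3.5 mm smaller all round.
- small_tray: The yellow tray, origin at the centre of its underside. Inside, the straight side and the middle of the bow lie at local x = -32 and +32 mm at the rim, 2.7 mm nearer the middle at the floor. It fits in the blue tray with 2 mm to spare all round, same axis directions; fully nested it stands on the blue tray's floor, rims level, origin 3 mm above the blue tray's.
- block_centre (a point): Loose steel bench block, 30 x 30 x 26 mm, with small round holes on top, 180 g; this point is its centre. Leave it alone.
- tin_centre (a point): Loose round aluminium tin with a glazed lid, 45 mm across, 18 mm high; this point is its centre. Leave it alone.
- loupe_centre (a point): Loose black loupe, a cone frustum 34 mm across at the foot, 28 mm high, standing on the board behind the well; this point is its centre. Leave it alone.
- tweezers_centre (a point): Steel tweezers with an orange grip lying along their local y near the board's robot-side edge, y from -76 mm (tips) to +43 mm of this point, 9 mm wide, 8 mm high. Leave them alone.

How it is judged:
By the outcome, as a careful person would: the job done as asked, in the order asked, and still so for the second after the job is handed in, with the robot touching nothing.
It also fails if it takes over 72 s, if anything falls off the work surface, if the arm or the gripper's body presses on something with over 40 N, if the wrist force passes 120 N, or if a joint passes its speed limit or range.

ROBOT

A 6-joint arm with a two-finger parallel gripper is mounted at the origin on the work surface. World frame = base frame: x ahead of the robot, y to its left, z up, the work surface at z = 0. Lengths are in m, angles in rad, forces in N, time in s.
With the tool pointing down it reaches from about 0.3 to 1 m from the base axis. Payload 5.1 kg.
Tool frame: the origin (TCP) lies between the finger pads; the fingertips stand 17 mm ahead of it and the grasp point (between the pads) lies 2 mm behind it (robot.tips_ahead is the distance from the TCP to the fingertips, in m); z points along the fingers, y is the line along which they close (so a half turn about z gives the same grasp; the last joint's range is limited). The gripper opens to 95 mm and grips with 3 to 60 N. Pads are 20 mm wide; open, the fingers measure 119 mm over their backs; the gripper's body (75 mm by 180 mm) begins 59 mm behind the grasp point.
Start: joints at [1.257, 0.124, 1.65, -0, 1.367, -0.083], TCP at [0.149, 0.633, 0.232] pointing down, gripper open.
Joint ranges: [-2.61, 2.61], [-1.02, 2.33], [0.03, 2.71], [-1.35, 4.49], [0.32, 2.68], [-2.91, 2.91]. Speed limits (rad/s): [2.57, 2.57, 3.14, 3.14, 3.14, 3.14].

INTERFACE

Orientations are given as a rotation vector (axis times angle).
In Python, from rig import robot gives the robot as it stands.
- The arm moves only by the tool drive_tool, never from a script. Its argument "series" is a list of rows, each a list of 7 numbers: the shift along the world's x, y, z in units of 30 mm (1.0 is 30 mm), then the turn, a rotation vector about the world's x, y, z in rad, then the closure in counts, from 0 (fully open) to 255 (shut). A call has 1 to 12 rows; each row shifts and turns the commanded pose from where the row before left it; what a row does not reach is not made up. A row lasts 1/10 s, in which the tool goes at most 50 mm and 8.59 degrees, less where a joint would pass 70% of its speed; a pose out of reach is approached as far as the arm can. A call is refused whole if a number of a shift passes 1 or a number of a turn 0.15, either way. A call with a gripper value outside its range is refused whole. The fingers move at their own pace and stop on an object; "grip_force" is the grip in N (left out, the last holds). Time passes only in rows, so rows that do not move let the fingers close. It gives the time, the measured TCP pose, the force, the opening and the grip force at its end, in the units of the state.
- robot.observe(): the state, without advancing time (a new reading comes with each control period).
- robot.grab_frame(name): name is "scene" or "top" or "wrist"; returns a dict with "image" (420x560x3 uint8, blue, green, red), "camera_matrix" (3x3 intrinsics, pixels), "cam_to_world" (4x4, takes a point from camera to world coordinates); the wrist camera has in their place "hand_eye" (4x4, takes a point from camera to tool coordinates, whose origin is the TCP and whose axes are the flange's). Camera axes: x right, y down, z forward; pixel columns grow to the right and rows downward; lengths in m; the calibration is good to about 2 mm. The wrist camera is an equidistant fisheye: a pixel r from the principal point sees the ray r / f radians off the axis. A picture is of the moment at which its call begins: read the wrist's pose just before it. There is no depth.
- robot.job_done(): hands the job in; it is judged then, once.
The state is a dict: "time": time; "q": joint angles; "qd": joint speeds; "tau": joint torques, N m; "eef_pos": TCP position; "eef_rot": TCP orientation; "ft_force": force on the tool from outside, world axes, zero at the start; "ft_torque": the same for the moment, N m; "gripper_width": finger opening in m; "grasp_force": force on a finger pad.
Only numpy, scipy, OpenCV 4.12 (cv2) and the standard library are available. Lean on these libraries where they do the work, as an engineer would, in place of code of your own. Each camera call takes 0.05 s, during which the arm holds its last target. There are 200 camera calls.

## Working session

There is one attempt and no reset: what is moved stays moved. The work goes in short steps, Python scripts to look and compute and a tool call to move; the robot and the scene stay as the last step left them, time stands still between calls to the robot, and variables do not carry over. Pictures are saved under pics/ and viewed, at most 10 in all, crops included, and the job is handed in when it is done.

Besides the shell and the picture viewer there is one more tool, called after ">>>" in YAML: its name, and indented under it one key for each argument. drive_tool: Moves the arm, as the interface text tells. Its arguments: {"type":"object","properties":{"series":{"type":"array","items":{"type":"array","items":{"type":"number"}}},"grip_force":{"type":"number"}},"required":["series"]}

```bash
mkdir -p pics; ls; python3 - <<'E'
from rig import robot
import cv2,numpy as np
s=robot.observe()
print({k:np.round(v,3) for k,v in s.items()})
for n in ["top","scene"]:
    f=robot.grab_frame(n); cv2.imwrite(f"pics/{n}0.png",f["image"]); print(n,f["camera_matrix"].tolist(),np.round(f["cam_to_world"],4).tolist())
E
```

```text
pics
{'time': np.float64(0.0), 'q': array([ 1.257,  0.124,  1.652, -0.   ,  1.367, -0.083]), 'qd': array([-0.001,  0.001, -0.003, -0.002,  0.001,  0.001]), 'tau': array([-1.0000e-03, -4.1760e+01, -3.5993e+01,  7.7000e-02,  4.9000e-02,
       -0.0000e+00]), 'eef_pos': array([0.149, 0.632, 0.23 ]), 'eef_rot': array([-3.62e-01, -3.12e+00,  3.00e-03]), 'ft_force': array([-0.021, -0.437, -0.459]), 'ft_torque': array([ 0.054, -0.007, -0.011]), 'grasp_force': np.float64(0.0), 'gripper_width': np.float64(0.095)}
top [[433.8105126424401, 0.0, 274.0309357058286], [0.0, 433.8105126424401, 210.09359484515514], [0.0, 0.0, 1.0]] [[0.0132, -0.983, 0.1831, 0.4505], [-0.9997, -0.0089, 0.0245, -0.0075], [-0.0225, -0.1833, -0.9828, 0.7416], [0.0, 0.0, 0.0, 1.0]]
scene [[498.1016552222393, 0.0, 273.06160915935146], [0.0, 498.1016552222393, 211.86401666482953], [0.0, 0.0, 1.0]] [[-0.8169, 0.4629, -0.3442, 0.8631], [0.5766, 0.6718, -0.4651, 0.3934], [0.0159, -0.5783, -0.8156, 0.7206], [0.0, 0.0, 0.0, 1.0]]
```

View pics/top0.png

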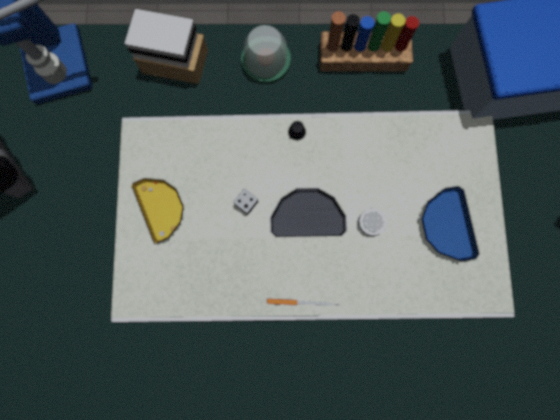

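View pics/scene0.png

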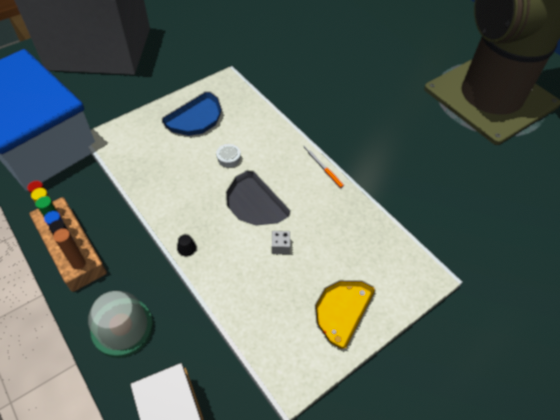

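The top view shows blue at about (450,224), yellow at (160,210), the well at (309,215), the tin at (371,222), the block at (245,201), the loupe at (297,130) and the tweezers at (267–340,302). The scene view agrees. Next I'll fit the outlines in both views.

```bash
cat > h.py <<'E'
import cv2,numpy as np
from scipy.optimize import minimize
def sym(c): c=np.array(c,float)/1e3; return np.vstack([c,(c*[1,-1])[::-1]])
LARGE=sym([(-40,54),(-32,62),(-8,62),(24,44),(40,18)]); SMALL=sym([(-35,52),(-30,57),(-9,57),(20,40),(35,17)])
def offset(P,d):  # + outward, convex
    n=len(P);c=P.mean(0);L=[]
    for i in range(n):
        a,b=P[i],P[(i+1)%n];t=(b-a)/np.linalg.norm(b-a);m=np.array([t[1],-t[0]])
        if m@(a-c)<0:m=-m
        L.append((m,m@a+d))
    return np.array([np.linalg.solve([L[i-1][0],L[i][0]],[L[i-1][1],L[i][1]]) for i in range(n)])
def place(P,p,z):
    c,s=np.cos(p[2]),np.sin(p[2]);return np.c_[P@np.array([[c,s],[-s,c]])+p[:2],np.full(len(P),z)]
def proj(f,X):
    X=np.atleast_2d(X)
    if "hand_eye" in f: T=f["T"]@f["hand_eye"]
    else: T=f["cam_to_world"]
    C=(X-T[:3,3])@T[:3,:3];K=f["camera_matrix"]
    if "hand_eye" in f:
        r=np.linalg.norm(C[:,:2],axis=1);th=np.arctan2(r,C[:,2]);u=C[:,:2]/r[:,None]*th[:,None]
    else: u=C[:,:2]/C[:,2:]
    return u*[K[0,0],K[1,1]]+K[:2,2]
def ray(f,px,z):
    K=f["camera_matrix"];T=f["T"]@f["hand_eye"] if "hand_eye" in f else f["cam_to_world"]
    u=(np.array(px,float)-K[:2,2])/[K[0,0],K[1,1]]
    if "hand_eye" in f: t=np.linalg.norm(u);d=np.r_[u/t*np.sin(t),np.cos(t)]
    else: d=np.r_[u,1]
    d=T[:3,:3]@d;o=T[:3,3];return (o+d*(z-o[2])/d[2])[:2]
def grab(robot,n):
    from scipy.spatial.transform import Rotation as R
    s=robot.observe();f=robot.grab_frame(n);T=np.eye(4);T[:3,:3]=R.from_rotvec(s["eef_rot"]).as_matrix();T[:3,3]=s["eef_pos"];f["T"]=T;return f
def hull_mask(m,seed=None):
    n,l,st,ce=cv2.connectedComponentsWithStats(m.astype(np.uint8))
    i=1+np.argmax(st[1:,4]) if seed is None else l[seed[1],seed[0]]
    c,_=cv2.findContours((l==i).astype(np.uint8),cv2.RETR_EXTERNAL,cv2.CHAIN_APPROX_NONE)
    return cv2.convexHull(max(c,key=cv2.contourArea))
S=4
def ras(pts,sh):
    o=np.zeros((sh[0]*S,sh[1]*S),np.uint8);h=cv2.convexHull(np.float32(pts))
    cv2.fillPoly(o,[np.int32(np.round(((h+.5)*S-.5)*16))],255,shift=4);return cv2.resize(o,sh[::-1],interpolation=cv2.INTER_AREA)/255.
def fit(fs,hulls,layers,p0):
    """layers: list of (outline,z)"""
    M=[]
    for f,h in zip(fs,hulls):
        o=np.zeros(f["image"].shape[:2],np.uint8);cv2.fillPoly(o,[h],1);M.append(o)
    def cost(p):
        return sum(np.abs(ras(np.vstack([proj(f,place(P,p,z)) for P,z in layers]),m.shape)-m).sum()/m.sum() for f,m in zip(fs,M))
    p0=np.array(p0,float);r=minimize(cost,p0,method="Nelder-Mead",options=dict(initial_simplex=p0+np.vstack([np.zeros(3),np.diag([.01,.01,.15])]),xatol=1e-4,fatol=1e-5))
    return r.x,r.fun/len(fs)
LT=[(LARGE,.036),(offset(LARGE,-.0043),.020)];ST=[(SMALL,.033),(offset(SMALL,-.0035),.020)];WELL=[(offset(LARGE,.0023),.020)]
E
cat > m.py <<'E'
from rig import robot
from h import *
fs=[grab(robot,"top"),grab(robot,"scene")]
seeds=dict(blue=[(450,224),(200,115)],yellow=[(165,210),(340,310)],well=[(309,215),(255,200)])
lay=dict(blue=LT,yellow=ST,well=WELL);g0=dict(blue=np.pi/2+.2,yellow=-np.pi/2+.3,well=0)
for k in seeds:
    hs=[]
    for f,s in zip(fs,seeds[k]):
        hsv=cv2.cvtColor(f["image"],cv2.COLOR_BGR2HSV);H,Sa,V=cv2.split(hsv)
        m={"blue":(H>95)&(H<130)&(Sa>110),"yellow":(H>15)&(H<35)&(Sa>130),"well":(V<115)&(Sa<100)}[k]
        if k=="blue": print(np.unique(m))
        hs.append(hull_mask(m,s)); print(k,cv2.contourArea(hs[-1]))
    p=np.r_[ray(fs[0],seeds[k][0],.03),g0[k]]
    for i in ([0],[1],[0,1]): print(k,i,*[np.round(v,4) for v in fit([fs[j] for j in i],[hs[j] for j in i],lay[k],p)])
for n,a,b,z in [("block",(245,201),(281,242),.033),("tin",(371,222),(229,155),.03),("loupe",(297,130),(186,245),.034),("twgrip",(267,301),(342,187),.024),("twtip",(340,304),(305,147),.024)]:
    print(n,ray(fs[0],a,z).round(3),ray(fs[1],b,z).round(3))
print("board",[ray(fs[0],c,.02).round(3).tolist() for c in [(122,116),(493,111),(513,317),(112,320)]])
E
python3 m.py
```

```text
[False  True]
blue 2758.5
[False  True]
blue 1510.0
blue [0] [ 0.56   -0.2722  1.7642] 0.1062
blue [1] [ 0.5592 -0.2747  1.8139] 0.1127
blue [0, 1] [ 0.5605 -0.2735  1.7298] 0.1139
yellow 1988.0
yellow 2576.5
yellow [0] [ 0.5901  0.2014 -1.0912] 0.1173
yellow [1] [ 0.5913  0.2003 -1.1275] 0.0487
yellow [0, 1] [ 0.5906  0.1999 -1.1343] 0.0833
well 2972.0
well 2200.5
well [0] [ 0.5827 -0.0463  0.0128] 0.0347
well [1] [ 0.5838 -0.0467  0.0303] 0.0505
well [0, 1] [ 0.5834 -0.047   0.0182] 0.0449
block [0.598 0.059] [0.597 0.058]
tin [ 0.564 -0.15 ] [ 0.565 -0.152]
loupe [ 0.723 -0.027] [ 0.726 -0.024]
twgrip [0.434 0.02 ] [0.437 0.022]
twtip [ 0.431 -0.098] [ 0.433 -0.092]
board [[0.753, 0.283], [0.764, -0.37], [0.414, -0.374], [0.4, 0.272]]
```

```bash
cat > plan.py <<'E'
from h import *
import heapq,itertools,sys
W=np.array([.5834,-.047,.018])
circ=[(.5645,-.151,.0225),(.7245,-.0255,.017)]
def rectpts(cx,cy,a,b,th=0):
    g=np.array(list(itertools.product(np.linspace(-a,a,5),np.linspace(-b,b,9))));return place(g,(cx,cy,th),0)[:,:2]
obs=[(*c[:2],c[2]) for c in circ]+[(*p,0.) for p in rectpts(.5975,.0585,.015,.015,.6)]+[(*p,.005) for p in rectpts(.4345,-.036,.003,.06,.02)]
SC=2000.
def clr(P,p):
    q=np.float32(place(P,p,0)[:,:2]*SC)
    d=min(-cv2.pointPolygonTest(q,(x*SC,y*SC),True)/SC-r for x,y,r in obs)
    bx=np.array([[ (a-.583),(b+.047)] for a,b in q/SC]); return min(d,(.170-np.abs(bx[:,0])).min(),(.325-np.abs(bx[:,1])).min())
def sup(Pb,hole,p):
    q=place(Pb,p,0)[:,:2];h=place(hole,W,0)[:,:2];o=q.min(0)
    if np.linalg.norm(p[:2]-W[:2])>.2:return .03
    img=np.zeros((300,300),np.uint8);k=1000.
    cv2.fillPoly(img,[np.int32((q-o)*k+50)],1);cv2.fillPoly(img,[np.int32((h-o)*k+50)],0)
    pts=cv2.findNonZero(img)
    if pts is None:return -1
    return cv2.pointPolygonTest(cv2.convexHull(pts),tuple(map(float,(p[:2]-o)*k+50)),True)/k
def plan(P,under,hole,start,ylim):
    xs=np.arange(.48,.70,.01)+.0034;ys=np.arange(-.307,.25,.01);ts=np.arange(*ylim,.13)+.018
    Pb=offset(P,-under);f={}
    def ok(n):
        if n not in f:
            p=np.array([xs[n[0]],ys[n[1]],ts[n[2]]]);c=clr(P,p);s=0
            if c>.006:s=sup(Pb,hole,p)
            f[n]=(c,s)
        return f[n]
    idx=lambda p:tuple(int(np.abs(a-v).argmin()) for a,v in zip((xs,ys,ts),p))
    st,g=idx(start),idx(W);D={st:0};pr={};Q=[(0,st)]
    while Q:
        d,n=heapq.heappop(Q)
        if n==g:break
        if d>D[n]:continue
        for s in itertools.product((-1,0,1),repeat=3):
            m=tuple(np.add(n,s))
            if m==n or min(m)<0 or m[0]>=len(xs) or m[1]>=len(ys) or m[2]>=len(ts):continue
            c,u=ok(m)
            near=np.hypot(xs[m[0]]-W[0],ys[m[1]]-W[1])<.004
            if c<.006 or (u<.006 and not (near and abs(ts[m[2]]-W[2])<.3)):continue
            e=np.hypot(s[0],s[1])+.5*abs(s[2]);e*=1+(.015/c)**2*(c<.02)+(.010/max(u,.004))**2*(u<.012)
            if d+e<D.get(m,1e9):D[m]=d+e;pr[m]=n;heapq.heappush(Q,(d+e,m))
    n=g;path=[]
    while n!=st:path.append(n);n=pr[n]
    for n in [st]+path[::-1]:print(np.round([xs[n[0]],ys[n[1]],ts[n[2]]],3),np.round(np.multiply(ok(n),1e3),0))
if __name__=="__main__":
    print("blue");plan(LARGE,.0043,offset(LARGE,.0023),(.5605,-.2735,1.76),(-.39,2.3))
    print("yellow");plan(SMALL,.0035,offset(LARGE,-.003),(.5906,.20,-1.12),(-2.34,1.2))
E
python3 plan.py
```

```text
blue
[ 0.563 -0.277  1.708] [48. 30.]
[ 0.573 -0.267  1.708] [54. 30.]
[ 0.583 -0.257  1.708] [45. 30.]
[ 0.593 -0.247  1.708] [37. 30.]
[ 0.603 -0.237  1.708] [29. 36.]
[ 0.613 -0.227  1.708] [24. 36.]
[ 0.623 -0.217  1.708] [22. 36.]
[ 0.633 -0.207  1.708] [21. 36.]
[ 0.643 -0.197  1.708] [20. 36.]
[ 0.653 -0.187  1.578] [23. 35.]
[ 0.663 -0.177  1.448] [22. 36.]
[ 0.673 -0.167  1.318] [22. 35.]
[ 0.673 -0.157  1.318] [22. 35.]
[ 0.673 -0.147  1.318] [20. 35.]
[ 0.673 -0.137  1.318] [18. 35.]
[ 0.673 -0.127  1.188] [21. 36.]
[ 0.673 -0.127  1.058] [23. 36.]
[ 0.663 -0.117  0.928] [24. 36.]
[ 0.653 -0.107  0.928] [26. 36.]
[ 0.643 -0.107  0.928] [20. 36.]
[ 0.633 -0.097  0.928] [22. 30.]
[ 0.623 -0.087  0.928] [24. 19.]
[ 0.613 -0.087  0.928] [18. 11.]
[ 0.603 -0.077  0.928] [20. 23.]
[ 0.603 -0.067  0.928] [28. 23.]
[ 0.593 -0.057  0.798] [25. 21.]
[ 0.593 -0.057  0.668] [18. 21.]
[ 0.593 -0.057  0.538] [13. 22.]
[ 0.593 -0.057  0.408] [ 9. 20.]
[ 0.583 -0.047  0.278] [ 13. -19.]
[ 0.583 -0.047  0.148] [   16. -1000.]
[ 0.583 -0.047  0.018] [   19. -1000.]
yellow
[ 0.593  0.203 -1.
[... 217 characters left out ...]
563  0.133 -1.152] [29. 32.]
[ 0.553  0.123 -1.152] [26. 32.]
[ 0.543  0.113 -1.022] [25. 32.]
[ 0.533  0.103 -0.892] [24. 32.]
[ 0.523  0.093 -0.762] [25. 32.]
[ 0.523  0.083 -0.632] [20. 32.]
[ 0.513  0.073 -0.502] [22. 32.]
[ 0.513  0.063 -0.372] [21. 32.]
[ 0.513  0.053 -0.372] [21. 32.]
[ 0.513  0.043 -0.372] [20. 32.]
[ 0.513  0.033 -0.372] [20. 32.]
[ 0.513  0.023 -0.372] [21. 32.]
[ 0.523  0.013 -0.372] [28. 31.]
[ 0.533  0.003 -0.372] [25. 26.]
[ 0.543 -0.007 -0.372] [22. 20.]
[ 0.553 -0.017 -0.242] [23. 14.]
[ 0.563 -0.017 -0.242] [16. 14.]
[ 0.573 -0.027 -0.242] [16.  8.]
[ 0.583 -0.037 -0.242] [18.  9.]
[ 0.583 -0.047 -0.112] [   26. -1000.]
[ 0.583 -0.047  0.018] [   24. -1000.]
```

>>> drive_tool:
  series:
    - [1,-1,0,0,0,0.05,150]
    - [1,-1,0,0,0,0.05,150]
    - [1,-1,0,0,0,0.05,150]
    - [1,-1,0,0,0,0.05,150]
    - [1,-1,0,0,0,0.05,150]
    - [1,-1,0,0,0,0.05,150]
    - [1,-1,0,0,0,0.05,150]
    - [1,-1,0,0,0,0.05,150]
    - [1,-1,0,0,0,0.05,150]
    - [1,-1,0,0,0,0,150]
    - [1,-1,0,0,0,0,150]
    - [1,-1,0,0,0,0,150]
  grip_force: 4

```text
time: 1.4
eef_pos: [0.5096, 0.2713, 0.2316]
eef_rot: [-0.343, 3.123, 0.0]
ft_force: [0.5, 0.7, 0.2]
gripper_width: 0.0392
grasp_force: 0.0
```

>>> drive_tool:
  series:
    - [0.14,-1,0,0,0,0,150]
    - [0.14,-1,0,0,0,0,150]
    - [0.14,-1,0,0,0,0,150]
    - [0.14,-1,0,0,0,0,150]
    - [0.14,-1,0,0,0,0,150]
    - [0.14,-1,0,0,0,0,150]
    - [0.14,-1,0,0,0,0,150]
    - [0.14,-1,0,0,0,0,150]
    - [0.14,-1,0,0,0,0,150]
    - [0.14,-1,0,0,0,0,150]
    - [0.14,-1,0,0,0,0,150]
    - [0.14,-1,0,0,0,0,150]

```text
time: 2.6
eef_pos: [0.559, -0.0885, 0.2315]
eef_rot: [0.343, -3.123, -0.0]
ft_force: [0.4, 0.7, -0.3]
gripper_width: 0.0392
grasp_force: 0.0
```

>>> drive_tool:
  series:
    - [0,-1,-0.5,0,0,0,150]
    - [0,-1,-0.5,0,0,0,150]
    - [0,-1,-0.5,0,0,0,150]
    - [0,-1,-0.5,0,0,0,150]
    - [0,-1,-0.3,0,0,0,150]
    - [0,-0.9,0,0,0,0,150]
    - [0,0,0,0,0,0,150]
    - [0,0,0,0,0,0,150]

```text
time: 3.4
eef_pos: [0.5589, -0.2644, 0.1624]
eef_rot: [0.342, -3.123, -0.001]
ft_force: [-0.9, 0.1, -0.8]
gripper_width: 0.0395
grasp_force: 0.0
```

```bash
python3 - <<'E'
from rig import robot
from h import *
f=grab(robot,"wrist");np.save("w1.npy",f,allow_pickle=True)
im=f["image"].copy()
for P,z,p in [(LARGE,.036,(.5605,-.2735,1.75)),(offset(LARGE,.0023),.02,(.5834,-.047,.018))]:
    cv2.polylines(im,[np.int32(proj(f,place(P,p,z)))],True,(0,0,255),1)
cv2.imwrite("pics/w1.png",im);print(f["T"].round(3),f["hand_eye"].round(3),f["camera_matrix"])
E
```

```text
[[-0.976 -0.216 -0.     0.559]
 [-0.216  0.976  0.001 -0.264]
 [ 0.     0.001 -1.     0.162]
 [ 0.     0.     0.     1.   ]] [[ 0.001 -0.966 -0.258  0.073]
 [ 1.     0.001 -0.    -0.   ]
 [ 0.    -0.258  0.966 -0.153]
 [ 0.     0.     0.     1.   ]] [[325.1922621    0.         276.10787485]
 [  0.         325.1922621  214.96547719]
 [  0.           0.           1.        ]]
```

View pics/w1.png

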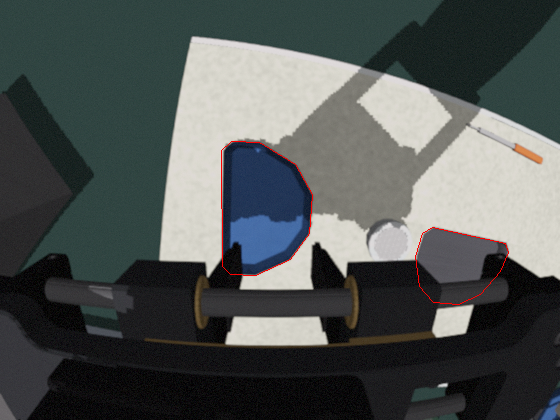

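The overlay follows the blue tray at (222–312, 140–275) and the well at (415–508, 228–305) closely. I'll refine the tray pose once, then descend.

```bash
python3 - <<'E'
from h import *
f=np.load("w1.npy",allow_pickle=True).item()
H,Sa,V=cv2.split(cv2.cvtColor(f["image"],cv2.COLOR_BGR2HSV))
m=(H>95)&(H<130)&(Sa>90)&(V>25);m[:,:200]=0;m[290:]=0
h=hull_mask(m,(250,240));print(cv2.boundingRect(h))
print(*fit([f],[h],LT,(.56,-.2735,1.75)))
E
```

```text
(223, 142, 88, 132)
[ 0.56037521 -0.27328491  1.73134176] 0.05985151342090234
```

>>> drive_tool:
  series:
    - [0.05,-0.3,0,0,0,-0.05,165]
    - [0,0,-0.8,0,0,0,165]
    - [0,0,-0.8,0,0,0,165]
    - [0,0,-0.8,0,0,0,165]
    - [0,0,-0.6,0,0,0,165]
    - [0,0,-0.5,0,0,0,165]
    - [0,0,-0.3,0,0,0,165]
    - [0,0,-0.1,0,0,0,165]
    - [0,0,0,0,0,0,165]
    - [0,0,0,0,0,0,165]

```text
time: 4.45
eef_pos: [0.5613, -0.2736, 0.0468]
eef_rot: [-0.265, 3.129, -0.002]
ft_force: [-0.5, 0.4, -0.3]
gripper_width: 0.0334
grasp_force: 0.0
```

>>> drive_tool:
  series:
    - [0,0,0,0,0,0,145]
    - [0,0,0,0,0,0,135]
    - [0,0,0,0,0,0,125]
    - [0,0,0,0,0,0,120]
    - [0,0,0,0,0,0,115]
    - [0,0,0,0,0,0,115]
  grip_force: 4

```text
time: 5.05
eef_pos: [0.5606, -0.2733, 0.0456]
eef_rot: [0.265, -3.13, -0.0]
ft_force: [1.1, 0.1, -0.0]
gripper_width: 0.0517
grasp_force: 0.0
```

>>> drive_tool:
  series:
    - [0,0,0,0,0,0,110]
    - [0,0,0,0,0,0,105]
    - [0,0,0,0,0,0,100]
    - [0,0,0,0,0,0,95]
    - [0,0,0,0,0,0,95]
    - [0,0,0,0,0,0,95]

```text
time: 5.65
eef_pos: [0.5606, -0.2733, 0.0457]
eef_rot: [-0.265, 3.13, 0.0]
ft_force: [0.2, -0.3, 0.5]
gripper_width: 0.0596
grasp_force: 0.0
```

```bash
python3 - <<'E'
from rig import robot
from h import *
f=grab(robot,"wrist");cv2.imwrite("pics/w2.png",cv2.resize(f["image"][100:340,150:430],None,fx=2.5,fy=2.5))
E
```

```text
(no output)
```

View pics/w2.png

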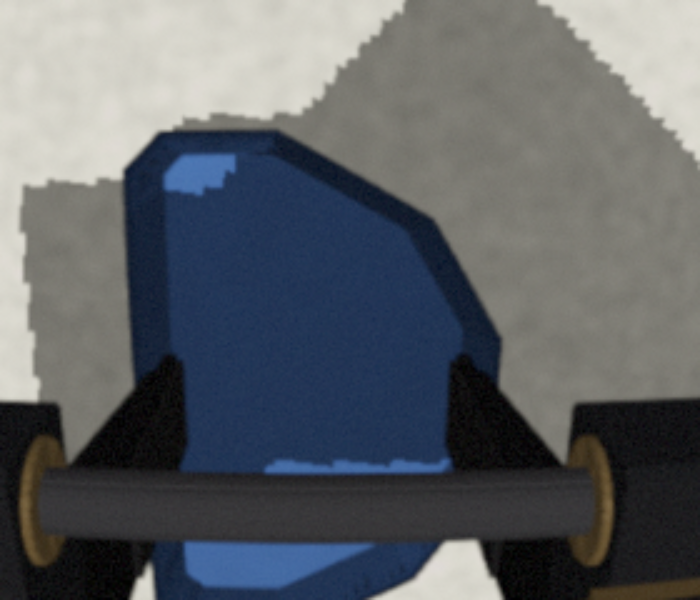

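The crop shows both tapered fingertips inside the blue tray, near the walls at about (180,360) and (455,360), not yet touching. I'll open further.

>>> drive_tool:
  series:
    - [0,0,0,0,0,0,92]
    - [0,0,0,0,0,0,89]
    - [0,0,0,0,0,0,86]
    - [0,0,0,0,0,0,83]
    - [0,0,0,0,0,0,80]
    - [0,0,0,0,0,0,80]
    - [0,0,0,0,0,0,80]

```text
time: 6.4
eef_pos: [0.5606, -0.2733, 0.0456]
eef_rot: [-0.265, 3.13, -0.0]
ft_force: [0.1, -0.4, -1.4]
gripper_width: 0.0611
grasp_force: 3.8
```

>>> drive_tool:
  series:
    - [0.1,0.1,0,0,0,0,80]
    - [0.25,0.22,0,0,0,0,80]
    - [0.3,0.28,0,0,0,0,80]
    - [0.3,0.28,0,0,0,0,80]
    - [0.3,0.28,0,0,0,0,80]
    - [0.3,0.28,0,0,0,0,80]
    - [0.3,0.28,0,0,0,0,80]
    - [0.3,0.28,0,0,0,0,80]
    - [0.3,0.28,0,0,0,0,80]
    - [0.3,0.26,0,0,0,-0.04,80]
    - [0.2,0.2,0,0,0,-0.06,80]
    - [0.15,0.15,0,0,0,-0.06,80]

```text
time: 7.6
eef_pos: [0.6545, -0.1857, 0.0456]
eef_rot: [-0.011, 3.141, 0.0]
ft_force: [-1.7, -1.3, 0.7]
gripper_width: 0.0614
grasp_force: 3.9
```

```bash
cat > chk.py <<'E'
from rig import robot
from h import *
import sys
f=grab(robot,"top")
if len(sys.argv)>1: cv2.imwrite("pics/"+sys.argv[1],f["image"])
H,Sa,V=cv2.split(cv2.cvtColor(f["image"],cv2.COLOR_BGR2HSV))
T=f["T"];a=np.arctan2(T[1,1],T[0,1]);print("tcp",T[:3,3].round(4),"yaw",round(a,3),robot.observe()["gripper_width"],robot.observe()["grasp_force"])
for k,m,L in [("blue",(H>95)&(H<130)&(Sa>110),LT),("yellow",(H>15)&(H<35)&(Sa>130),ST)]:
    m[:105]=0;m[330:]=0
    h=hull_mask(m);q=h[:,0].mean(0);x,y,w,hh=cv2.boundingRect(h);c=ray(f,(x+w/2,y+hh/2),.03)
    print(k,c.round(4),cv2.contourArea(h))
E
python3 chk.py top1.png
```

```text
tcp [ 0.6545 -0.1857  0.0456] yaw 1.578 0.061066087214572795 3.8161256723105907
blue [ 0.6249 -0.1653] 139.5
yellow [0.5797 0.2059] 1978.0
```

View pics/top1.png

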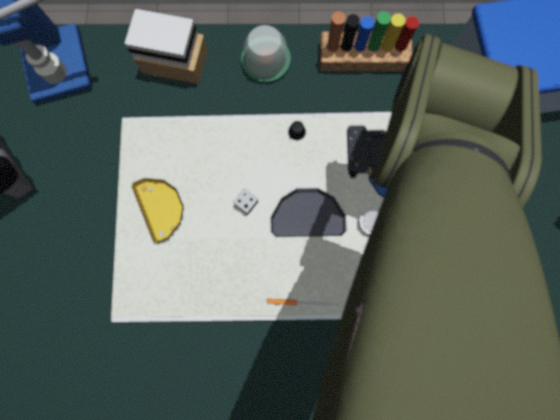

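>>> drive_tool:
  series:
    - [0.2,0.2,0,0,0,-0.08,80]
    - [0.2,0.2,0,0,0,-0.09,80]
    - [0.2,0.2,0,0,0,-0.09,80]
    - [0,0.3,0,0,0,0,80]
    - [0,0.35,0,0,0,0,80]
    - [0,0.35,0,0,0,0,80]
    - [0,0.11,0,0,0,-0.08,80]
    - [0,0.11,0,0,0,-0.09,80]
    - [0,0.11,0,0,0,-0.09,80]
    - [-0.1,0.1,0,0,0,-0.05,80]
    - [-0.1,0.1,0,0,0,-0.05,80]
    - [-0.1,0.1,0,0,0,-0.03,80]

```text
time: 8.85
eef_pos: [0.6624, -0.1187, 0.0456]
eef_rot: [0.989, 2.982, 0.0]
ft_force: [0.4, -1.1, -0.9]
gripper_width: 0.0609
grasp_force: 3.8
```

```bash
cat > wchk.py <<'E'
from rig import robot
from h import *
import sys
k,name=sys.argv[1:3];p0=np.array(eval(sys.argv[3])) if len(sys.argv)>3 else None
f=grab(robot,"wrist");T=f["T"];a=np.arctan2(T[1,1],T[0,1]);s=robot.observe()
print("tcp",T[:3,3].round(4),"yaw",round(a,3),round(s["gripper_width"],4),s["grasp_force"])
P,z=dict(b=(LARGE,.036),y=(SMALL,.033))[k]
im=f["image"].copy()
cv2.polylines(im,[np.int32(proj(f,place(P,(T[0,3],T[1,3],a),z)))],True,(0,0,255),1)
cv2.polylines(im,[np.int32(proj(f,place(offset(LARGE,.0023),(.5834,-.047,.018),.02)))],True,(0,255,0),1)
cv2.imwrite("pics/"+name,cv2.resize(im,None,fx=1.4,fy=1.4,interpolation=cv2.INTER_CUBIC)[:480])
cv2.imwrite("raw_"+name,f["image"]);np.save("last.npy",f,allow_pickle=True)
E
python3 wchk.py b w3.png
```

```text
tcp [ 0.6624 -0.1187  0.0456] yaw 0.93 0.0612 3.820811826735735
```

View pics/w3.png

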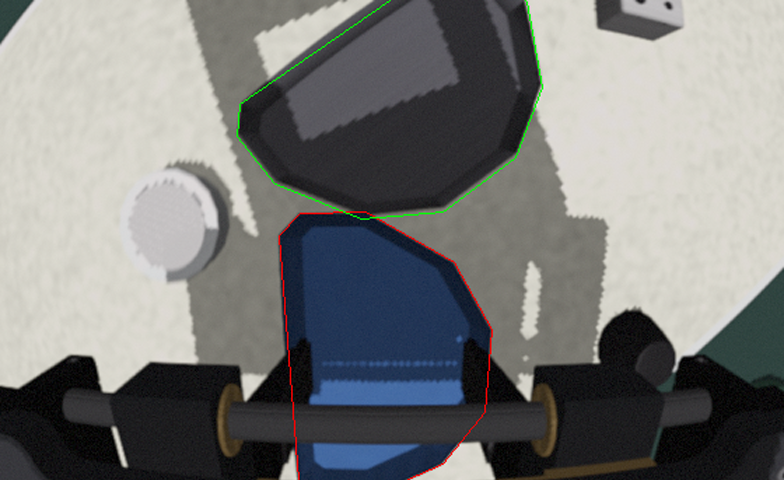

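The tray outline (red) matches at (280–490, 212–480). The well mouth sits about 1 mm farther from the camera than drawn, so I'll use centre ≈ (.5827, -.0463). The tin at (170,225) and loupe at (635,340) are clear.

>>> drive_tool:
  series:
    - [-0.2,0.15,0,0,0,0,80]
    - [-0.27,0.2,0,0,0,0,80]
    - [-0.28,0.22,0,0,0,0,80]
    - [-0.28,0.22,0,0,0,0,80]
    - [-0.27,0.22,0,0,0,0,80]
    - [-0.25,0.26,0,0,0,0,80]
    - [-0.25,0.26,0,0,0,0,80]
    - [-0.25,0.26,0,0,0,0,80]
    - [-0.25,0.26,0,0,0,-0.04,80]
    - [-0.15,0.17,0,0,0,-0.06,80]
    - [-0.1,0.1,0,0,0,-0.08,80]
    - [0,0,0,0,0,-0.08,80]

```text
time: 10.1
eef_pos: [0.5853, -0.0492, 0.0456]
eef_rot: [-1.371, -2.826, 0.0]
ft_force: [-0.8, 0.2, -1.5]
gripper_width: 0.0608
grasp_force: 3.7
```

```bash
python3 wchk.py b w4.png
```

```text
tcp [ 0.5853 -0.0492  0.0456] yaw 0.668 0.0615 3.829079680144787
```

View pics/w4.png

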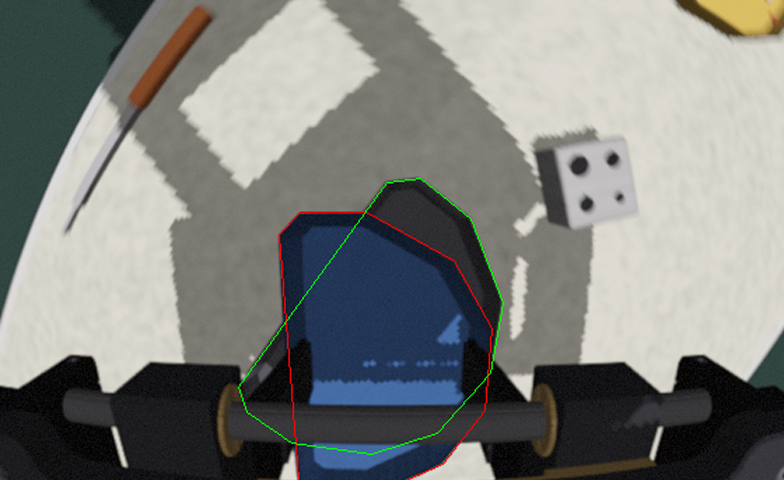

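The overlays agree within about 1 mm, and the tray is over the well at yaw 0.67. Now I'll centre it and turn it home.

>>> drive_tool:
  series:
    - [-0.04,0.04,0,0,0,-0.06,80]
    - [-0.03,0.04,0,0,0,-0.08,80]
    - [0,0,0,0,0,-0.08,80]
    - [0,0,0,0,0,-0.08,80]
    - [0,0,0,0,0,-0.08,80]
    - [0,0,0,0,0,-0.08,80]
    - [0,0,0,0,0,-0.08,80]
    - [0,0,0,0,0,-0.06,80]
    - [0,0,0,0,0,-0.05,80]
    - [0,0,0,0,0,0,80]
    - [0,0,0,0,0,0,80]
  grip_force: 3

```text
time: 11.25
eef_pos: [0.5836, -0.0474, 0.0453]
eef_rot: [-2.197, -2.245, 0.001]
ft_force: [-0.7, 0.1, -2.3]
gripper_width: 0.0613
grasp_force: 2.7
```

>>> drive_tool:
  series:
    - [0,0,-0.1,0,0,0,80]
    - [0,0,-0.1,0,0,0,80]
    - [0,0,-0.1,0,0,0,80]
    - [0,0,-0.1,0,0,0,80]
    - [0,0,-0.1,0,0,0,80]
    - [0,0,0,0,0,0,80]
    - [0,0,0,0,0,0,80]

```text
time: 11.95
eef_pos: [0.5839, -0.0476, 0.0305]
eef_rot: [-2.199, -2.243, 0.0]
ft_force: [0.1, 0.2, -2.2]
gripper_width: 0.0613
grasp_force: 2.7
```

Lowered 15 mm with the width unchanged, so the tray came down with the fingers. Now release and raise slowly.

>>> drive_tool:
  series:
    - [0,0,0,0,0,0,90]
    - [0,0,0,0,0,0,100]
    - [0,0,0,0,0,0,105]
    - [0,0,0.3,0,0,0,105]
    - [0,0,0.7,0,0,0,105]
    - [0,0,1,0,0,0,105]
    - [0,0,1,0,0,0,105]
    - [0,0,1,0,0,0,120]
    - [0,0,0,0,0,0,120]
    - [0,0,0,0,0,0,120]

```text
time: 12.95
eef_pos: [0.5847, -0.0477, 0.1521]
eef_rot: [2.198, 2.242, 0.002]
ft_force: [-1.1, 0.0, -1.3]
gripper_width: 0.0507
grasp_force: 0.0
```

```bash
python3 - <<'E'
from rig import robot
from h import *
f=grab(robot,"wrist");T=f["T"];print(T[:3,3].round(4))
im=f["image"].copy()
for z,c in ((.019,(0,0,255)),(.036,(0,255,255))):cv2.polylines(im,[np.int32(proj(f,place(LARGE,(.5834,-.047,.018),z))*16)],True,c,1,shift=4)
cv2.polylines(im,[np.int32(proj(f,place(SMALL,(.5906,.2,-1.13),.033))*16)],True,(255,0,255),1,shift=4)
cv2.imwrite("pics/w5.png",cv2.resize(im,None,fx=1.4,fy=1.4))
E
```

```text
[ 0.5847 -0.0477  0.1521]
```

View pics/w5.png

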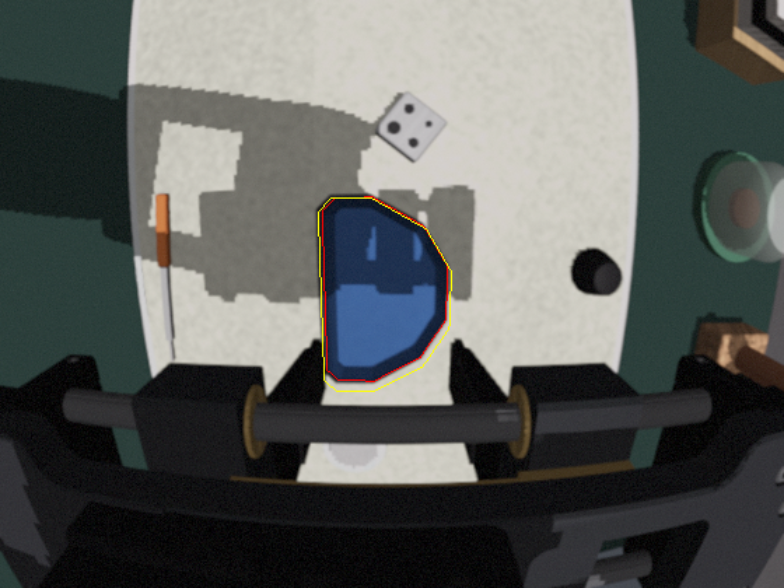

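Blue is fully home: its rim matches the red z = 19 mm outline at (320–450, 197–380). The block, loupe and tweezers are unmoved. Next is yellow.

>>> drive_tool:
  series:
    - [0.02,0.92,0,0,0,-0.128,148]
    - [0.02,0.92,0,0,0,-0.128,148]
    - [0.02,0.92,0,0,0,-0.128,148]
    - [0.02,0.92,0,0,0,-0.128,148]
    - [0.02,0.92,0,0,0,-0.128,148]
    - [0.02,0.92,0,0,0,-0.128,148]
    - [0.02,0.92,0,0,0,-0.128,148]
    - [0.02,0.92,0,0,0,-0.128,148]
    - [0.02,0.9,0,0,0,-0.128,148]
    - [0,0,0,0,0,0,148]
    - [0,0,0,0,0,0,148]

```text
time: 14.1
eef_pos: [0.5883, 0.2001, 0.1487]
eef_rot: [3.065, 0.688, -0.005]
ft_force: [-0.2, -0.6, -0.3]
gripper_width: 0.04
grasp_force: 0.0
```

```bash
python3 - <<'E'
from rig import robot
from h import *
f=grab(robot,"wrist");T=f["T"];print(T[:3,3].round(4),np.arctan2(T[1,1],T[0,1]))
H,Sa,V=cv2.split(cv2.cvtColor(f["image"],cv2.COLOR_BGR2HSV))
c=proj(f,[[.5906,.2,.03]])[0];print(c)
m=(H>12)&(H<38)&(Sa>110)&(V>30);n=int(c[1])
h0=np.zeros(m.shape,np.uint8);cv2.circle(h0,(int(c[0]),n),95,1,-1);m&=h0>0
k=hull_mask(m);print(cv2.boundingRect(k))
p,e=fit([f],[k],ST,(.5906,.2,-1.13));print(p,e)
im=f["image"].copy();cv2.polylines(im,[np.int32(proj(f,place(SMALL,p,.033))*16)],True,(0,0,255),1,shift=4)
cv2.imwrite("pics/w6.png",cv2.resize(im,None,fx=1.4,fy=1.4))
E
```

```text
[0.5883 0.2001 0.1487] -1.1293733197830709
[277.11506677 211.25001398]
(236, 148, 82, 126)
[ 0.58846432  0.19963149 -1.14182869] 0.023995608964252763
```

View pics/w6.png

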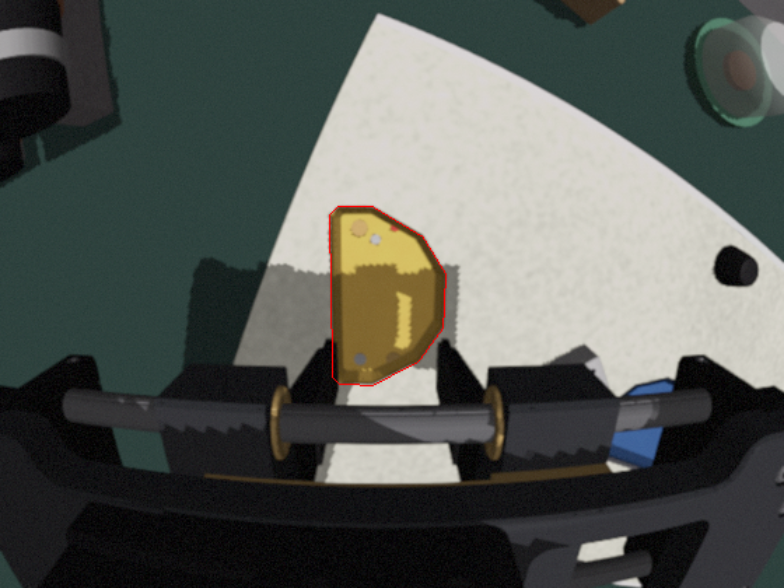

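Yellow fits very well at (330–445, 206–385), with its parts at the two ends away from the fingers. Descending.

>>> drive_tool:
  series:
    - [0,-0.015,-0.7,0,0,-0.012,148]
    - [0,0,-0.8,0,0,0,148]
    - [0,0,-0.7,0,0,0,148]
    - [0,0,-0.6,0,0,0,148]
    - [0,0,-0.4,0,0,0,148]
    - [0,0,-0.2,0,0,0,148]
    - [0,0,-0.07,0,0,0,148]
    - [0,0,0,0,0,0,148]
    - [0,0,0,0,0,0,138]
    - [0,0,0,0,0,0,130]
    - [0,0,0,0,0,0,125]
    - [0,0,0,0,0,0,120]
  grip_force: 4

```text
time: 15.35
eef_pos: [0.5896, 0.1998, 0.047]
eef_rot: [-3.07, -0.666, -0.001]
ft_force: [-0.4, -0.4, -0.7]
gripper_width: 0.0495
grasp_force: 0.0
```

>>> drive_tool:
  series:
    - [0,0,0,0,0,0,116]
    - [0,0,0,0,0,0,112]
    - [0,0,0,0,0,0,108]
    - [0,0,0,0,0,0,105]
    - [0,0,0,0,0,0,105]
    - [0,0,0,0,0,0,105]

```text
time: 15.95
eef_pos: [0.5894, 0.1998, 0.0466]
eef_rot: [-3.07, -0.665, -0.0]
ft_force: [-0.5, 0.2, -0.4]
gripper_width: 0.0535
grasp_force: 4.0
```

>>> drive_tool:
  series:
    - [0,0,0,0,0,0,118]
    - [0,0,0,0,0,0,118]
    - [0,0,-0.08,0,0,0,118]
    - [0,0,0,0,0,0,118]
    - [0,0,0,0,0,0,112]
    - [0,0,0,0,0,0,108]
    - [0,0,0,0,0,0,105]
    - [0,0,0,0,0,0,105]
    - [0,0,0,0,0,0,105]

```text
time: 16.85
eef_pos: [0.5893, 0.1997, 0.0441]
eef_rot: [3.07, 0.665, -0.0]
ft_force: [0.5, -0.3, -1.1]
gripper_width: 0.0514
grasp_force: 3.7
```

>>> drive_tool:
  series:
    - [-0.03,-0.2,0,0,0,0,105]
    - [-0.05,-0.3,0,0,0,0,105]
    - [-0.05,-0.35,0,0,0,0,105]
    - [-0.07,-0.35,0,0,0,0,105]
    - [-0.2,-0.27,0,0,0,0,105]
    - [-0.2,-0.27,0,0,0,0,105]
    - [-0.2,-0.27,0,0,0,0,105]
    - [-0.2,-0.27,0,0,0,0,105]
    - [-0.2,-0.27,0,0,0,0,105]
    - [-0.2,-0.2,0,0,0,0.07,105]
    - [-0.2,-0.2,0,0,0,0.08,105]
    - [-0.2,-0.2,0,0,0,0.08,105]

```text
time: 18.05
eef_pos: [0.5349, 0.1047, 0.0442]
eef_rot: [2.972, 1.018, 0.0]
ft_force: [0.6, -0.1, -1.8]
gripper_width: 0.0514
grasp_force: 3.7
```

>>> drive_tool:
  series:
    - [-0.2,-0.2,0,0,0,0.08,105]
    - [-0.2,-0.2,0,0,0,0.08,105]
    - [-0.13,-0.25,0,0,0,0.09,105]
    - [-0.13,-0.25,0,0,0,0.09,105]
    - [-0.1,-0.2,0,0,0,0.08,105]
    - [0,-0.2,0,0,0,0.07,105]
    - [0,-0.25,0,0,0,0.06,105]
    - [0,-0.27,0,0,0,0,105]
    - [0,-0.27,0,0,0,0,105]
    - [0,-0.25,0,0,0,0,105]
    - [0,-0.2,0,0,0,0,105]
    - [0,0,0,0,0,0,105]

```text
time: 19.25
eef_pos: [0.5127, 0.0283, 0.0442]
eef_rot: [2.588, 1.781, 0.0]
ft_force: [-1.0, -0.1, -0.7]
gripper_width: 0.0521
grasp_force: 3.7
```

```bash
python3 - <<'E'
from plan import *
hole=offset(LARGE,-.003);Pb=offset(SMALL,-.0035)
for yaw in (-.365,-.55,-.75):
  for t in np.linspace(0,1,9):
    p=np.array([.5127+.0707*t,.023-.07*t,yaw]);print(yaw,p.round(3),round(clr(SMALL,p)*1e3),round(sup(Pb,hole,p)*1e3),end=' | ')
  print()
E
```

```text
-0.365 [ 0.513  0.023 -0.365] 20 32 | -0.365 [ 0.522  0.014 -0.365] 28 31 | -0.365 [ 0.53   0.005 -0.365] 26 27 | -0.365 [ 0.539 -0.003 -0.365] 24 22 | -0.365 [ 0.548 -0.012 -0.365] 22 18 | -0.365 [ 0.557 -0.021 -0.365] 21 13 | -0.365 [ 0.566 -0.03  -0.365] 19 7 | -0.365 [ 0.575 -0.038 -0.365] 21 -1 | -0.365 [ 0.583 -0.047 -0.365] 26 -9 | 
-0.55 [ 0.513  0.023 -0.55 ] 14 32 | -0.55 [ 0.522  0.014 -0.55 ] 23 31 | -0.55 [ 0.53   0.005 -0.55 ] 23 28 | -0.55 [ 0.539 -0.003 -0.55 ] 20 22 | -0.55 [ 0.548 -0.012 -0.55 ] 17 18 | -0.55 [ 0.557 -0.021 -0.55 ] 15 13 | -0.55 [ 0.566 -0.03  -0.55 ] 15 7 | -0.55 [ 0.575 -0.038 -0.55 ] 18 0 | -0.55 [ 0.583 -0.047 -0.55 ] 21 6 | 
-0.75 [ 0.513  0.023 -0.75 ] 10 32 | -0.75 [ 0.522  0.014 -0.75 ] 19 31 | -0.75 [ 0.53   0.005 -0.75 ] 17 28 | -0.75 [ 0.539 -0.003 -0.75 ] 14 24 | -0.75 [ 0.548 -0.012 -0.75 ] 12 19 | -0.75 [ 0.557 -0.021 -0.75 ] 11 15 | -0.75 [ 0.566 -0.03  -0.75 ] 11 9 | -0.75 [ 0.575 -0.038 -0.75 ] 14 6 | -0.75 [ 0.583 -0.047 -0.75 ] 23 10 |
```

>>> drive_tool:
  series:
    - [0,-0.15,0,0,0,0,105]
    - [0.2,-0.2,0,0,0,0,105]
    - [0.26,-0.26,0,0,0,-0.04,105]
    - [0.26,-0.26,0,0,0,-0.07,105]
    - [0.26,-0.26,0,0,0,-0.08,105]
    - [0.26,-0.26,0,0,0,-0.08,105]
    - [0.26,-0.26,0,0,0,-0.08,105]
    - [0.26,-0.26,0,0,0,-0.04,105]
    - [0.26,-0.26,0,0,0,0,105]
    - [0.2,-0.2,0,0,0,0,105]
    - [0.13,-0.13,0,0,0,0,105]
    - [0,0,0,0,0,0,105]

```text
time: 20.45
eef_pos: [0.5837, -0.0465, 0.0442]
eef_rot: [2.883, 1.247, 0.0]
ft_force: [0.7, 0.3, -1.8]
gripper_width: 0.0517
grasp_force: 3.7
```

```bash
python3 - <<'E'
from rig import robot
from h import *
f=grab(robot,"wrist");T=f["T"];a=np.arctan2(T[1,1],T[0,1]);print(T[:3,3].round(4),a)
im=f["image"].copy()
cv2.polylines(im,[np.int32(proj(f,place(SMALL,(T[0,3],T[1,3],a),.033))*16)],True,(0,0,255),1,shift=4)
for d in (0,-.003):cv2.polylines(im,[np.int32(proj(f,place(offset(LARGE,d),(.5834,-.047,.018),.019))*16)],True,(0,255,0),1,shift=4)
cv2.imwrite("pics/w7.png",cv2.resize(im,None,fx=2,fy=2)[100:700,150:950])
E
```

```text
[ 0.5837 -0.0465  0.0442] -0.7542842257205365
```

View pics/w7.png

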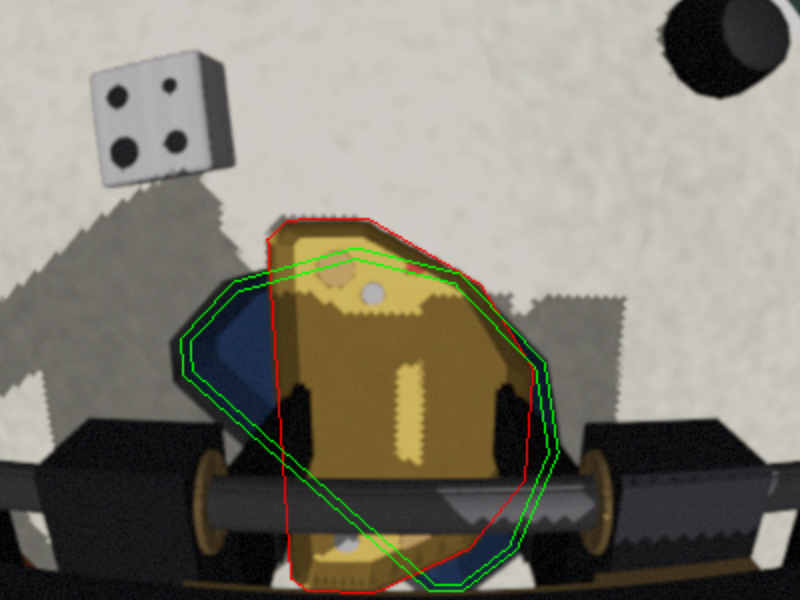

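The yellow outline and the blue rim both match their overlays within about 1 mm: yellow at (268–535, 218–592), blue at (180–558, 250–590). Now I'll turn yellow home.

>>> drive_tool:
  series:
    - [0,-0.015,0,0,0,0.06,105]
    - [0,0,0,0,0,0.08,105]
    - [0,0,0,0,0,0.09,105]
    - [0,0,0,0,0,0.09,105]
    - [0,0,0,0,0,0.09,105]
    - [0,0,0,0,0,0.09,105]
    - [0,0,0,0,0,0.09,105]
    - [0,0,0,0,0,0.08,105]
    - [0,0,0,0,0,0.06,105]
    - [0,0,0,0,0,0.042,105]
    - [0,0,0,0,0,0,105]
    - [0,0,0,0,0,0,105]
  grip_force: 3

```text
time: 21.7
eef_pos: [0.5829, -0.0462, 0.0441]
eef_rot: [-2.202, -2.241, 0.0]
ft_force: [0.4, -0.3, -1.0]
gripper_width: 0.0512
grasp_force: 2.8
```

>>> drive_tool:
  series:
    - [0,0,-0.08,0,0,0,105]
    - [0,0,-0.08,0,0,0,105]
    - [0,0,-0.08,0,0,0,105]
    - [0,0,-0.08,0,0,0,105]
    - [0,0,-0.08,0,0,0,105]
    - [0,0,0,0,0,0,105]
    - [0,0,0,0,0,0,105]

```text
time: 22.4
eef_pos: [0.5831, -0.0465, 0.0321]
eef_rot: [-2.201, -2.241, 0.0]
ft_force: [-0.5, 0.7, -0.4]
gripper_width: 0.0516
grasp_force: 2.8
```

>>> drive_tool:
  series:
    - [0,0,0,0,0,0,112]
    - [0,0,0,0,0,0,120]
    - [0,0,0,0,0,0,128]
    - [0,0,0,0,0,0,128]
    - [0,0,0.3,0,0,0,128]
    - [0,0,0.7,0,0,0,128]
    - [0,0,1,0,0,0,128]
    - [0,0,1,0,0,0,128]
    - [0,0,1,0,0,0,128]
    - [0,0,0,0,0,0,128]
    - [0,0,0,0,0,0,128]

```text
time: 23.5
eef_pos: [0.5837, -0.0465, 0.1535]
eef_rot: [2.2, 2.24, 0.002]
ft_force: [-0.3, -0.0, -0.8]
gripper_width: 0.0475
grasp_force: 0.0
```

```bash
python3 - <<'E'
from rig import robot
from h import *
f=grab(robot,"wrist");T=f["T"];print(T[:3,3].round(4))
H,Sa,V=cv2.split(cv2.cvtColor(f["image"],cv2.COLOR_BGR2HSV))
m=(H>12)&(H<38)&(Sa>110)&(V>30);c=proj(f,[[.583,-.047,.02]])[0]
o=np.zeros(m.shape,np.uint8);cv2.circle(o,(int(c[0]),int(c[1])),95,1,-1);k=hull_mask(m&(o>0))
for z in (.019,.022,.026,.033):print(z,*fit([f],[k],[(SMALL,z),(offset(SMALL,-.0035),z-.013)],(.583,-.047,.02)))
im=f["image"].copy()
for P in (SMALL,LARGE):cv2.polylines(im,[np.int32(proj(f,place(P,(.5834,-.047,.018),.019))*16)],True,(0,0,255),1,shift=4)
x,y=np.int32(c);cv2.imwrite("pics/w8.png",cv2.resize(im[y-90:y+110,x-130:x+130],None,fx=3,fy=3,interpolation=cv2.INTER_CUBIC))
E
```

```text
[ 0.5837 -0.0465  0.1535]
0.019 [ 0.58239858 -0.0460893   0.01715426] 0.012170047950885108
0.022 [ 0.58229684 -0.0453379   0.02017265] 0.020820779060245057
0.026 [ 0.58250841 -0.04539098  0.01401773] 0.04604263559902553
0.033 [ 0.58299    -0.04507438  0.01158484] 0.09359847958095766
```

The fit is clearly best at z = 19 mm with rims level (residual 0.012), and the yaw matches the board's, so yellow is fully nested. The fingers are clear, so I'm handing in.

```bash
python3 -c "
from rig import robot
print(robot.job_done())"
```

```text
the job is handed in; nothing more can be done
None
```

I slid and turned both trays home, blue in the well and yellow nested inside it with rims level by the last camera fit. In the wrist views the block, tin, loupe and tweezers showed no sign of being disturbed, and I handed the job in at about 23.6 s with the gripper clear of everything.

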